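# Gauge the tube sleeves and sort them

## Task

Lift the plug gauge off its fork and try it in the bore of every tube sleeve in the row, from the leftmost to the rightmost, putting the pin straight down as far as it will go. Stand each sleeve that takes the whole pin, up to the flange, upright in the rectangular tray and each one that stops the pin part way upright in the round dish, and hang the gauge back in its fork. Leave the marker, beaker and bottle where they are.

Things in the scene. Friction and masses are not known exactly. Their poses are not given: they have to be found in the camera images.
- gauge: steel go plug gauge hanging upright in the fork: a pin 12 mm in diameter, 40 mm long, tapered to 5 mm over its last 8 mm; above it a flange 30 mm across, 6 mm thick; then a round aluminium handle 18 mm in diameter and 54 mm long (46 to 100 mm above the tip). About 0.12 kg. Origin at the centre of the pin's tip, z up along the handle
- stand: fixed steel stand with a level fork, top 100 mm above the bench, open to the stand's own -x (roughly to the robot). Origin on the bench below the seat, x from the open side to the post behind. Slot 17 mm wide; prongs end 25 mm before the seat in lips 5 mm high, so the gauge must rise more than 5 mm before it comes out along -x; only those lips and a 4 mm stud at the post stand above the prongs
- fork_seat (a point): middle of the fork's slot at the level of the prongs' top, where the underside of the gauge's flange rests (the pin tip then hangs 40 mm below); the axes are the stand's
- mat: fixed thin black mat, 150 x 380 x 3 mm, on which the sleeves stand in a row from left (+y) to right, in up to five places 75 mm apart; origin under its centre
- tray: fixed rectangular white tray for the good sleeves, 150 (x) x 170 (y) x 18 mm outside, walls and floor 4 mm; origin under its centre, z up; left or right of the row
- dish: fixed round white dish for the poor sleeves, 184 mm across the rim, 18 mm tall, floor 4 mm thick and about 165 mm across inside; origin under its centre; on the other side of the row from the tray
- marker: marker pen lying on the bench, 130 mm long, 14 mm thick, a bystander; origin under its centre
- beaker: small beaker, 45 mm across, 52 mm tall, a bystander; origin under its centre
- amber_bottle: amber bottle, 57 mm across, 112 mm tall, a bystander; origin under its centre
- sleeve_1a: aluminium tube sleeve at the leftmost place (None from the start: absent; never both a and b). Cylinder 34 mm across on a heavy 4 mm thick steel foot 44 mm across; 46 mm tall in all, 0.14 kg; origin under its centre, z up; bore 15 mm wide from the top. Good bore: 42 mm deep, takes the whole pin, flange on the top; poor: closed 16 mm down. They look alike; the letter tells nothing
- sleeve_1b: aluminium tube sleeve at the leftmost place (None from the start: absent; never both a and b). Cylinder 34 mm across on a heavy 4 mm thick steel foot 44 mm across; 46 mm tall in all, 0.14 kg; origin under its centre, z up; bore 15 mm wide from the top. Good bore: 42 mm deep, takes the whole pin, flange on the top; poor: closed 16 mm down. They look alike; the letter tells nothing
- sleeve_2a: aluminium tube sleeve at the second place (None from the start: absent; never both a and b). Cylinder 34 mm across on a heavy 4 mm thick steel foot 44 mm across; 46 mm tall in all, 0.14 kg; origin under its centre, z up; bore 15 mm wide from the top. Good bore: 42 mm deep, takes the whole pin, flange on the top; poor: closed 16 mm down. They look alike; the letter tells nothing
- sleeve_2b: aluminium tube sleeve at the second place (None from the start: absent; never both a and b). Cylinder 34 mm across on a heavy 4 mm thick steel foot 44 mm across; 46 mm tall in all, 0.14 kg; origin under its centre, z up; bore 15 mm wide from the top. Good bore: 42 mm deep, takes the whole pin, flange on the top; poor: closed 16 mm down. They look alike; the letter tells nothing
- sleeve_3a: aluminium tube sleeve at the middle place (None from the start: absent; never both a and b). Cylinder 34 mm across on a heavy 4 mm thick steel foot 44 mm across; 46 mm tall in all, 0.14 kg; origin under its centre, z up; bore 15 mm wide from the top. Good bore: 42 mm deep, takes the whole pin, flange on the top; poor: closed 16 mm down. They look alike; the letter tells nothing
- sleeve_3b: aluminium tube sleeve at the middle place (None from the start: absent; never both a and b). Cylinder 34 mm across on a heavy 4 mm thick steel foot 44 mm across; 46 mm tall in all, 0.14 kg; origin under its centre, z up; bore 15 mm wide from the top. Good bore: 42 mm deep, takes the whole pin, flange on the top; poor: closed 16 mm down. They look alike; the letter tells nothing
- sleeve_4a: aluminium tube sleeve at the fourth place (None from the start: absent; never both a and b). Cylinder 34 mm across on a heavy 4 mm thick steel foot 44 mm across; 46 mm tall in all, 0.14 kg; origin under its centre, z up; bore 15 mm wide from the top. Good bore: 42 mm deep, takes the whole pin, flange on the top; poor: closed 16 mm down. They look alike; the letter tells nothing
- sleeve_4b: aluminium tube sleeve at the fourth place (None from the start: absent; never both a and b). Cylinder 34 mm across on a heavy 4 mm thick steel foot 44 mm across; 46 mm tall in all, 0.14 kg; origin under its centre, z up; bore 15 mm wide from the top. Good bore: 42 mm deep, takes the whole pin, flange on the top; poor: closed 16 mm down. They look alike; the letter tells nothing
- sleeve_5a: aluminium tube sleeve at the rightmost place (None from the start: absent; never both a and b). Cylinder 34 mm across on a heavy 4 mm thick steel foot 44 mm across; 46 mm tall in all, 0.14 kg; origin under its centre, z up; bore 15 mm wide from the top. Good bore: 42 mm deep, takes the whole pin, flange on the top; poor: closed 16 mm down. They look alike; the letter tells nothing
- sleeve_5b: aluminium tube sleeve at the rightmost place (None from the start: absent; never both a and b). Cylinder 34 mm across on a heavy 4 mm thick steel foot 44 mm across; 46 mm tall in all, 0.14 kg; origin under its centre, z up; bore 15 mm wide from the top. Good bore: 42 mm deep, takes the whole pin, flange on the top; poor: closed 16 mm down. They look alike; the letter tells nothing
There are look-alikes about, which are no part of the job. Leave any blue or yellow look-alike of the sleeve_5a alone.

How it is judged:
By the outcome, as a careful person would: the job done as asked, in the order asked, and still so for the second after the job is handed in, with the robot touching nothing.
Of sleeve_1a, sleeve_1b only 1 to 1 are there at a start; the rules pass over those that are not, and their reading is None.
Of sleeve_2a, sleeve_2b only 1 to 1 are there at a start; the rules pass over those that are not, and their reading is None.
Of sleeve_3a, sleeve_3b only 1 to 1 are there at a start; the rules pass over those that are not, and their reading is None.
Of sleeve_4a, sleeve_4b only 1 to 1 are there at a start; the rules pass over those that are not, and their reading is None.
Of sleeve_5a, sleeve_5b only 1 to 1 are there at a start; the rules pass over those that are not, and their reading is None.
Of sleeve_2a, sleeve_2b, sleeve_4a, sleeve_4b only 2 to 3 are there at a start; the rules pass over those that are not, and their reading is None.
At some moment in a run one of sleeve_1a, sleeve_1b, sleeve_2a, sleeve_2b, sleeve_3a, sleeve_3b, sleeve_4a, sleeve_4b, sleeve_5a, sleeve_5b may be knocked a few centimetres aside while the robot is not near it.
It also fails if it takes over 200 s, if anything falls off the work surface, if the arm or the gripper's body presses on something with over 40 N, if the wrist force passes 120 N, or if a joint passes its speed limit or range.

## Robot

A 6-joint arm with a two-finger parallel gripper is mounted at the origin on a cart in front of the work surface, level with it; the furniture and walls round the work are solid. World frame = base frame: x ahead of the robot, y to its left, z up, the work surface at z = 0. Lengths are in m, angles in rad, forces in N, time in s.
With the tool pointing down it reaches from about 0.3 to 0.875 m from the base axis. Payload 6.4 kg.
Tool frame: the origin (TCP) lies between the finger pads; the fingertips stand 19 mm ahead of it and the grasp point (between the pads) is the TCP (ctrl.tips_ahead is the z of the fingertips in the tool frame, in m); z points along the fingers, y is the line along which they close (so a half turn about z gives the same grasp; the last joint's range is limited). The gripper opens to 85 mm and grips with 20 to 120 N. Pads are 22 mm wide; open, the fingers measure 114 mm over their backs; the gripper's body (76 mm by 85 mm) begins 54 mm behind the grasp point. The pads swing forward as they close: fully open they stand 13 mm farther back than shut.
Start: joints at [-1.382, 0.181, 1.607, -0, 1.354, -0.206], TCP at [0.221, -0.531, 0.25] pointing down, gripper open.
Joint ranges: [-2.99, 2.99], [-0.89, 2.07], [0.3, 2.58], [-1.14, 4.28], [0, 2.63], [-3.12, 3.12]. Speed limits (rad/s): [2.57, 2.57, 3.01, 3.14, 3.14, 3.14].

## Interface

Orientations are given as a unit quaternion [w, x, y, z].
In Python, from bench import readout, vision, ctrl gives the robot as it stands.
- The arm moves only by the tool play_rows, never from a script. Its arguments are lists of equal length, an entry for each row: "xyz": the shift along the tool's x, y, z in mm, a list of three; "rot": the turn, a rotation vector about the tool's x, y, z in rad, a list of three; "grip": the opening, from 0 (shut) to 1 (fully open). In form: {"xyz": [[x, y, z], ...], "rot": [[rx, ry, rz], ...], "grip": [grip, ...]}. A call has exactly 10 rows; each row is the pose to reach, as a shift and turn from the pose commanded when the call began, along the tool's axes at that moment; what a row does not reach only later rows make up. A row lasts 1/8 s, in which the tool goes at most 62.5 mm and 10.7 degrees, less where a joint would pass 70% of its speed; a pose out of reach is approached as far as the arm can. A call with a gripper value outside its range is refused whole. The fingers move at their own pace and stop on an object; the grip force is fixed at half the most. Time passes only in rows, so rows that repeat a pose let the fingers close, or fill a call up. It gives the time, the measured TCP pose, the force, the opening and the grip force at its end, in the units of the state.
- readout.get_obs(): the state, without advancing time (a new reading comes with each control period).
- vision.camera(name): name is "side" or "top" or "wrist"; returns a dict with "color" (400x640x3 uint8, red, green, blue), "depth" (400x640 float32, m along the optical axis (not along the pixel's ray), 0 where there is no reading), "camera_matrix" (3x3 intrinsics, pixels), "k1" (the pictures are not rectified: a ray, as slopes to the right and down, at radius r is drawn at 1 + k1 r^2 times it, then the intrinsics apply), "extrinsics" (4x4, takes a point from camera to world coordinates); the wrist camera has in their place "hand_eye" (4x4, takes a point from camera to tool coordinates, whose origin is the TCP and whose axes are the flange's). Camera axes: x right, y down, z forward; pixel columns grow to the right and rows downward; lengths in m; the calibration is good to about 2 mm. A picture is of the moment at which its call begins: read the wrist's pose just before it.
- ctrl.hand_in(): hands the job in; it is judged then, once.
The state is a dict: "time_s": time; "q": joint angles; "dq": joint speeds; "joint_efforts": joint torques, N m; "eef_pos": TCP position; "eef_rot": TCP orientation; "wrist_force": force on the tool from outside, world axes, zero at the start; "torque": the same for the moment, N m; "opening": opening from 0.0 (shut) to 1.0 (fully open); "grasp_force": force on a finger pad.
Only numpy, scipy, OpenCV 4.12 (cv2) and the standard library are available. Lean on these libraries where they do the work, as an engineer would, in place of code of your own. Each camera call takes 0.05 s, during which the arm holds its last target. There are 200 camera calls.

## Working session

There is one attempt and no reset: what is moved stays moved. The work goes in short steps, Python scripts to look and compute and a tool call to move; the robot and the scene stay as the last step left them, time stands still between calls to the robot, and variables do not carry over. Pictures are saved under pics/ and viewed, at most 14 in all, crops included, and the job is handed in when it is done.

Besides the shell and the picture viewer there is one more tool, called after "Request:" as name(argument=value, ...) on one line, values as JSON. play_rows: Moves the arm, as the interface text tells. Its arguments: {"type":"object","properties":{"xyz":{"type":"array","items":{"type":"array","items":{"type":"number"}}},"rot":{"type":"array","items":{"type":"array","items":{"type":"number"}}},"grip":{"type":"array","items":{"type":"number"}}},"required":["xyz","rot","grip"]}

```bash
mkdir -p pics; ls; cat > h.py <<'E'
import numpy as np, cv2
from bench import readout, vision, ctrl
from scipy.spatial.transform import Rotation as R
def pose():
    o=readout.get_obs(); q=o["eef_rot"]; T=np.eye(4)
    T[:3,:3]=R.from_quat([q[1],q[2],q[3],q[0]]).as_matrix(); T[:3,3]=o["eef_pos"]; return T
def cam(n):
    T=pose(); c=vision.camera(n)
    c["E"]=np.array(c["extrinsics"]) if n!="wrist" else T@np.array(c["hand_eye"])
    c["K"]=np.array(c["camera_matrix"],float); return c
def ray(c,u,v):
    K=c["K"]; x=(u-K[0,2])/K[0,0]; y=(v-K[1,2])/K[1,1]; a,b=x,y
    for _ in range(20):
        s=1+c["k1"]*(a*a+b*b); a,b=x/s,y/s
    return np.array([a,b,1.])
def onplane(c,u,v,z):
    d=c["E"][:3,:3]@ray(c,u,v); o=c["E"][:3,3]; return o+d*(z-o[2])/d[2]
def proj(c,p):
    q=np.linalg.inv(c["E"])@np.append(p,1); x,y=q[0]/q[2],q[1]/q[2]; s=1+c["k1"]*(x*x+y*y)
    return np.array([c["K"][0,0]*x*s+c["K"][0,2],c["K"][1,1]*y*s+c["K"][1,2]])
def save(c,f,crop=None,k=1):
    im=c["color"][:,:,::-1]
    if crop: im=im[crop[1]:crop[3],crop[0]:crop[2]]
    cv2.imwrite("pics/"+f,cv2.resize(im,None,fx=k,fy=k))
def cloud(c):
    v,u=np.mgrid[0:400,0:640]; K=c["K"]; x=(u-K[0,2])/K[0,0]; y=(v-K[1,2])/K[1,1]; a,b=x,y
    for _ in range(20):
        s=1+c["k1"]*(a*a+b*b); a,b=x/s,y/s
    d=c["depth"]; P=np.stack([a*d,b*d,d],-1)
    return P@c["E"][:3,:3].T+c["E"][:3,3]
E
python3 - <<'E'
from h import *
for n in("top","side"):
    c=cam(n); save(c,n+"0.png"); print(n,c["E"].round(3).tolist(),c["K"].tolist(),c["k1"])
o=readout.get_obs(); print(o, pose().round(3), ctrl.tips_ahead)
E
```

```text
pics
top [[0.026, -0.995, 0.1, 0.497], [-0.999, -0.028, -0.018, -0.082], [0.021, -0.099, -0.995, 1.261], [0.0, 0.0, 0.0, 1.0]] [[379.4100222469087, 0.0, 314.08919005667036], [0.0, 379.4100222469087, 203.45408966922224], [0.0, 0.0, 1.0]] -0.046269782169836654
side [[0.978, -0.116, 0.17, 0.394], [-0.205, -0.635, 0.745, -0.949], [0.022, -0.764, -0.645, 0.838], [0.0, 0.0, 0.0, 1.0]] [[389.4978980981514, 0.0, 318.32056645416407], [0.0, 389.4978980981514, 192.22866060667147], [0.0, 0.0, 1.0]] -0.001734044587032121
{'time_s': 0.1, 'q': array([-1.38231047e+00,  1.81468219e-01,  1.60791405e+00,  7.16751281e-07,
        1.35382923e+00, -2.06292589e-01]), 'dq': array([ 0.00028876, -0.00052123, -0.00207171, -0.00161279, -0.0001638 ,
        0.00072164]), 'joint_efforts': array([ 1.17016825e-03, -4.45874441e+01, -3.52237487e+01, -1.92289644e-04,
        4.19577817e-03,  2.49597872e-05]), 'eef_pos': array([ 0.22107583, -0.53028348,  0.24947049]), 'eef_rot': array([-8.09389090e-04,  9.80581612e-01,  1.96109782e-01,  7.55640206e-06]), 'wrist_force': array([-0.34446479, -0.43908348, -0.18827098]), 'torque': array([0.03634834, 0.0028102 , 0.05212865]), 'grasp_force': 0.0, 'opening': 0.9991297804773216} [[ 0.923  0.385 -0.     0.221]
 [ 0.385 -0.923  0.002 -0.53 ]
 [ 0.    -0.002 -1.     0.249]
 [ 0.     0.     0.     1.   ]] 0.019
```

View pics/top0.png

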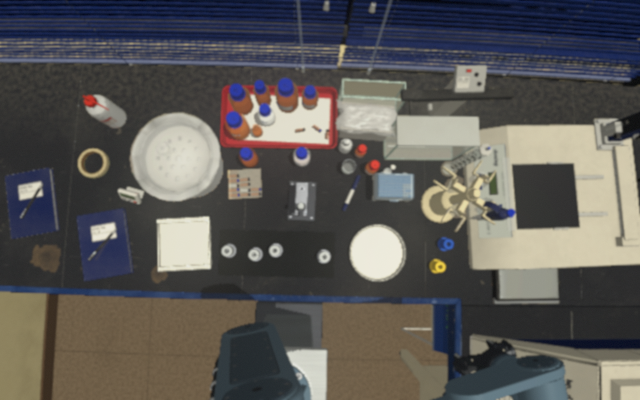

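View pics/side0.png

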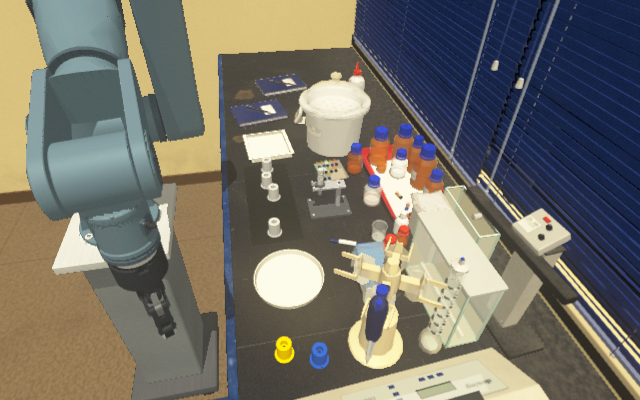

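```bash
python3 - <<'E'
from h import *
c=cam("top"); save(c,"topc.png",(205,140,465,285),3)
s=cam("side"); save(s,"sidec.png",(225,120,425,260),4)
for n,u,v,z in [("s1",229,250,.046),("s2",255,254,.046),("s3",276,250,.046),("s5",324,256,.046),("tray",184,243,.01),("dish",378,252,.015),("stand",302,200,.1),("mat",276,254,0),("edge",276,297,0)]:
    print(n,onplane(c,u,v,z).round(3))
E
```

```text
s1 [0.463 0.161 0.046]
s2 [0.453 0.078 0.046]
s3 [0.467 0.012 0.046]
s5 [ 0.452 -0.141  0.046]
tray [0.48  0.317 0.01 ]
dish [ 0.468 -0.319  0.015]
stand [ 0.623 -0.066  0.1  ]
mat [0.453 0.015 0.   ]
edge [0.313 0.011 0.   ]
```

View pics/topc.png

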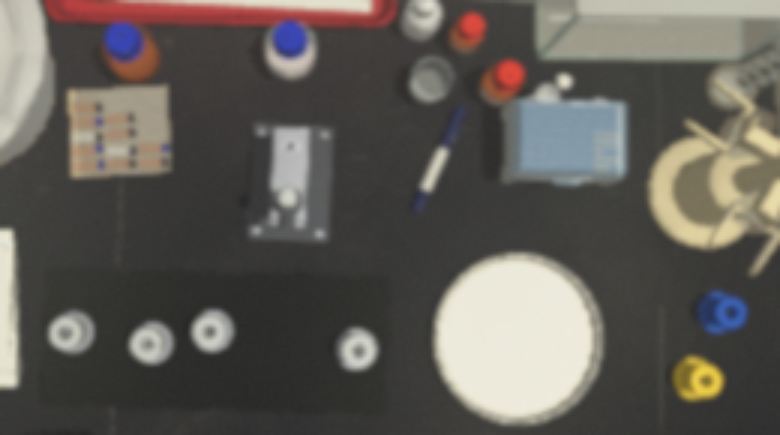

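View pics/sidec.png

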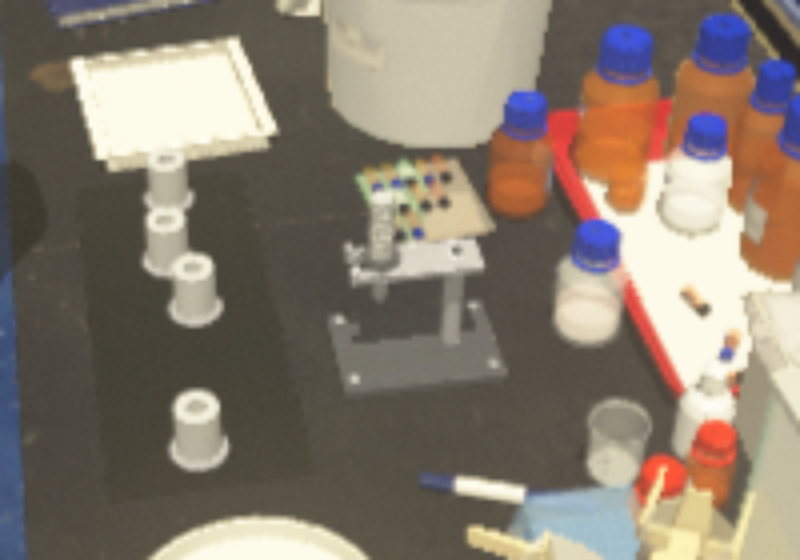

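Candidates in the top view: white sleeves at (229,250), (255,254), (276,250) and (324,256). These are places 1, 2, 3 and 5, and place 4 is empty. The look-alikes are blue at (447,243) and yellow (438,266); I'll leave those alone. The gauge is in the fork at about (301,205), the tray is on the left at (184,243), and the dish is on the right at (378,252). The close crops confirm all this. Next I move to a viewing pose near the fork.

Request:
play_rows(xyz=[[53,-28,-3],[106,-57,-6],[159,-85,-9],[212,-113,-12],[265,-141,-15],[318,-170,-18],[371,-198,-21],[424,-226,-24],[477,-254,-27],[529,-283,-30]], rot=[[0,0,-0.118],[0,0,-0.235],[0,0,-0.353],[0,0,-0.47],[0,0,-0.588],[0,0,-0.706],[0,0,-0.823],[0,0,-0.941],[0,0,-1.058],[0,0,-1.176]], grip=[1,1,1,1,1,1,1,1,1,1])

```text
time_s: 1.45
eef_pos: [0.6017, -0.0643, 0.2803]
eef_rot: [0.0, 0.706, 0.709, -0.0]
wrist_force: [0.9, -1.1, -0.3]
opening: 0.999
grasp_force: 0.0
```

```bash
python3 - <<'E'
from h import *
c=cam("wrist"); save(c,"w1.png"); print(pose().round(4).tolist(),np.array(c["hand_eye"]).round(3).tolist(),c["K"].tolist(),c["k1"])
P=cloud(c); 
for lo,hi in((.09,.104),(.104,.112),(.14,.2)):
    m=(c["depth"]>0)&(P[...,2]>lo)&(P[...,2]<hi)&(abs(P[...,0]-.62)<.08)&(abs(P[...,1]+.065)<.06)
    q=P[m]; print(lo,m.sum(), q.mean(0).round(4), q.min(0).round(4), q.max(0).round(4)) if m.sum() else 0
E
```

```text
[[-0.0129, 0.9999, 0.0032, 0.6047], [0.9999, 0.0129, 0.0036, -0.0584], [0.0036, 0.0033, -1.0, 0.2806], [0.0, 0.0, 0.0, 1.0]] [[0.0, -0.957, -0.289, 0.074], [1.0, 0.0, 0.001, 0.001], [-0.001, -0.289, 0.957, -0.123], [0.0, 0.0, 0.0, 1.0]] [[291.53203319954577, 0.0, 323.42411418983147], [0.0, 291.53203319954577, 199.57933785066808], [0.0, 0.0, 1.0]] -0.05078588139136434
0.09 2294 [ 0.64   -0.0621  0.0993] [ 0.5787 -0.0823  0.092 ] [ 0.6811 -0.045   0.104 ]
0.104 332 [ 0.6013 -0.0586  0.1054] [ 0.5791 -0.0793  0.104 ] [ 0.6639 -0.0454  0.1119]
0.14 396 [ 0.6033 -0.0611  0.1568] [ 0.5943 -0.0715  0.1401] [ 0.6125 -0.0538  0.1611]
```

View pics/w1.png

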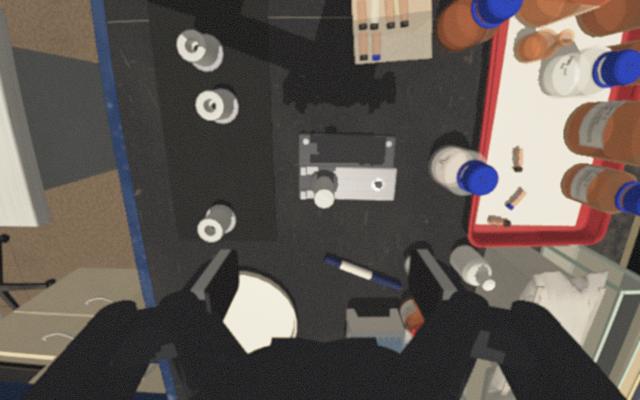

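The gauge's handle top is at (323,198), with its flange and fork at (310,182). Sleeves show at (193,47), (212,105) and (212,230). I'll refine these with the arm settled.

```bash
cat >> h.py <<'E'
def sleeves(c,zt=.049):
    # top rings: white points near height zt -> clusters on world plane
    P=cloud(c); hsv=cv2.cvtColor(c["color"],cv2.COLOR_RGB2HSV)
    m=(c["depth"]>0)&(abs(P[...,2]-zt)<.006)&(hsv[...,1]<70)&(P[...,0]>.36)&(P[...,0]<.56)&(abs(P[...,1])<.22)
    n,l,st,ce=cv2.connectedComponentsWithStats(m.astype(np.uint8)); out=[]
    for i in range(1,n):
        if st[i,4]<60: continue
        pts=np.argwhere(l==i)[:,::-1].astype(np.float32); (u,v),_=cv2.minEnclosingCircle(pts)
        out.append((round(u),round(v),st[i,4],onplane(c,u,v,zt).round(4).tolist()))
    return out
E
python3 - <<'E'
from h import *
c=cam("wrist"); print(pose()[:3,3].round(4)); P=cloud(c)
m=(c["depth"]>0)&(P[...,2]>.153)&(P[...,2]<.17)&(abs(P[...,0]-.6)<.04)&(abs(P[...,1]+.06)<.05)
(u,v),r=cv2.minEnclosingCircle(np.argwhere(m)[:,::-1].astype(np.float32)); print(u,v,r,m.sum(),onplane(c,u,v,.16).round(4),P[m].mean(0).round(4))
g=cv2.cvtColor(c["color"],cv2.COLOR_RGB2GRAY)[180:215,305:345]; print((g[::2,::2]))
for s in sleeves(c): print(s)
E
```

```text
[ 0.603  -0.0612  0.2802]
319.73040771484375 203.83180236816406 10.316718101501465 323 [ 0.6032 -0.0617  0.16  ] [ 0.6032 -0.0621  0.1589]
[[156 153 118  94  96  61  58  60  58  61  59  59  61 102 199 215 215 214
  211 214]
 [107 104  89 109  98  60  79  89  94  80  61  60  61  89 177 215 212 213
  212 215]
 [104  99 103 108  96  89 115 116 115 115 102  67  61  93 146 214 212 211
  211 211]
 [104 102 111 105 104 115 119 118 117 120 116 102  67  98 134 211 215 214
  211 212]
 [108 102 107 110 113 115 119 118 120 118 118 111  90 107 118 203 216 215
  216 215]
 [109 108 106 113 115 120 116 120 122 121 121 119 112 110 117 202 215 215
  214 214]
 [107 111 111 112 115 117 116 121 120 115 120 118 107 106 134 210 215 217
  214 216]
 [103 100 109 117 116 113 118 118 118 117 119 118 116 108 164 219 217 215
  217 216]
 [180 173 129 119 113 132 159 180 179 150 123 116 114 115 189 218 215 213
  213 212]
 [212 215 197 131 151 214 225 226 227 225 204 138 119 178 215 215 217 213
  213 214]
 [214 214 204 158 221 231 227 225 225 227 226 204 151 209 217 215 215 216
  215 214]
 [195 201 195 200 230 229 229 229 225 224 225 225 178 206 214 217 217 218
  215 216]
 [ 92  99 117 216 227 230 229 230 230 227 221 223 189 143 154 167 172 173
  191 198]
 [ 64  60  88 217 228 225 228 229 229 229 229 223 189  68  64  65  71  62
   76  75]
 [ 63  63  73 196 230 229 227 225 228 229 229 226 149  55  66  60  59  59
   63  58]
 [ 55  59  60 137 223 228 227 228 225 227 230 215 103  62  63  60  64  65
   65  64]
 [ 64  57  57  68 140 220 227 228 228 228 202 117  63  58  61  56  59  60
   63  58]
 [ 64  62  59  59  63 117 152 179 167 149  99  62  57  62  59  57  58  61
   58  67]]
(191, 50, np.int32(650), [0.4557, 0.0823, 0.049])
(208, 110, np.int32(545), [0.4707, 0.0174, 0.049])
(208, 233, np.int32(427), [0.4543, -0.1389, 0.049])
```

Request:
play_rows(xyz=[[0,0,20],[-1,0,40],[-1,0,60],[-2,0,80],[-2,0,100],[-2,0,115],[-2,0,130],[-2,0,140],[-2,0,145],[-2,0,145]], rot=[[0,0,0],[0,0,0],[0,0,0],[0,0,0],[0,0,0],[0,0,0],[0,0,0],[0,0,0],[0,0,0],[0,0,0]], grip=[1,1,1,1,1,1,1,1,1,1])

```text
time_s: 2.8
eef_pos: [0.6007, -0.0681, 0.1352]
eef_rot: [-0.0, 0.707, 0.707, -0.0]
wrist_force: [-0.4, -0.0, 0.8]
opening: 0.997
grasp_force: 0.0
```

```bash
python3 - <<'E'
from h import *
for i in range(3): print(pose().round(4)[:3].tolist()); c=cam("wrist")
P=cloud(c)
m=(c["depth"]>0)&(P[...,2]>.153)&(P[...,2]<.17)&(abs(P[...,0]-.6)<.03)&(abs(P[...,1]+.06)<.03)
print(P[m].mean(0).round(4),m.sum()); save(c,"w2.png")
E
```

```text
[[-0.0, 1.0, -0.0001, 0.6007], [1.0, 0.0, 0.0, -0.0681], [0.0, -0.0001, -1.0, 0.1352]]
[[-0.0, 1.0, 0.0006, 0.6009], [1.0, 0.0, -0.0002, -0.0682], [-0.0002, 0.0006, -1.0, 0.1356]]
[[-0.0, 1.0, 0.001, 0.6011], [1.0, 0.0, -0.0003, -0.0682], [-0.0003, 0.001, -1.0, 0.1359]]
[ 0.6031 -0.0613  0.1586] 1569
```

Request:
play_rows(xyz=[[4,1,0],[6,2,0],[6,2,0],[6,2,0],[6,2,0],[6,2,0],[6,2,0],[6,2,0],[6,2,0],[6,2,0]], rot=[[0,0,0],[0,0,0],[0,0,0],[0,0,0],[0,0,0],[0,0,0],[0,0,0],[0,0,0],[0,0,0],[0,0,0]], grip=[1,1,0.5,0.25,0.15,0,0,0,0,0])

```text
time_s: 4.2
eef_pos: [0.6027, -0.0622, 0.1354]
eef_rot: [0.0, 0.707, 0.707, -0.0]
wrist_force: [-0.6, -0.3, 1.4]
opening: 0.194
grasp_force: 58.4
```

```bash
python3 - <<'E'
from h import *
c=cam("wrist"); print(pose()[:3].round(4).tolist()); save(c,"w3.png",(220,120,420,270),4)
o=readout.get_obs(); print(o["opening"],o["grasp_force"],o["wrist_force"])
E
```

```text
[[0.0001, 1.0, 0.0, 0.6027], [1.0, -0.0001, -0.0001, -0.0622], [-0.0001, 0.0, -1.0, 0.1354]]
0.19447590939837636 58.42121958732605 [-1.46140489  0.11457154  1.82635816]
```

View pics/w3.png

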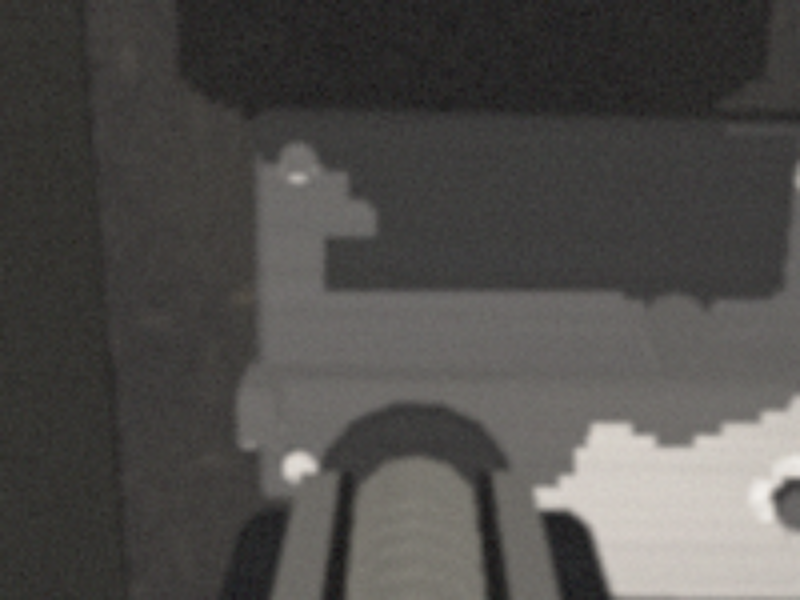

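The handle is gripped (opening 0.19, 58 N), so the seat pose is (0.6027, -0.0622, 0.1354). Next: lift, back out along -x, and go over the row.

Request:
play_rows(xyz=[[0,0,-8],[0,0,-20],[0,-5,-25],[0,-35,-30],[0,-75,-40],[20,-115,-60],[60,-143,-80],[100,-143,-100],[140,-143,-115],[152,-143,-115]], rot=[[0,0,0],[0,0,0],[0,0,0],[0,0,0],[0,0,0],[0,0,0],[0,0,0],[0,0,0],[0,0,0],[0,0,0]], grip=[0,0,0,0,0,0,0,0,0,0])

```text
time_s: 5.5
eef_pos: [0.4599, 0.0916, 0.2521]
eef_rot: [0.001, 0.706, 0.708, 0.001]
wrist_force: [1.1, 0.2, -1.9]
opening: 0.193
grasp_force: 58.8
```

Request:
play_rows(xyz=[[0,0,0],[0,0,0],[0,0,0],[0,0,0],[0,0,0],[0,0,0],[0,0,0],[0,0,0],[0,0,0],[0,0,0]], rot=[[0,0,0],[0,0,0],[0,0,0],[0,0,0],[0,0,0],[0,0,0],[0,0,0],[0,0,0],[0,0,0],[0,0,0]], grip=[0,0,0,0,0,0,0,0,0,0])

```text
time_s: 6.75
eef_pos: [0.4596, 0.09, 0.2503]
eef_rot: [0.0, 0.707, 0.707, 0.0]
wrist_force: [0.0, 1.3, -0.2]
opening: 0.191
grasp_force: 58.8
```

```bash
python3 - <<'E'
from h import *
c=cam("wrist"); print(pose()[:3].round(4).tolist()); save(c,"w4.png")
for s in sleeves(c): print(s)
P=cloud(c); T=pose(); g=P[(c["depth"]>0)&(c["depth"]<.3)]; q=(g-T[:3,3])@T[:3,:3]
m=(q[:,2]>.02)&(q[:,2]<.08)&(abs(q[:,1])<.03)
for a in np.arange(.02,.08,.005):
    k=q[(q[:,2]>=a)&(q[:,2]<a+.005)&(abs(q[:,1])<.03)]
    if len(k)>5: print(a.round(3),len(k),k.mean(0).round(4),k.min(0).round(4),k.max(0).round(4))
E
```

```text
[[-0.0001, 1.0, 0.0, 0.4596], [1.0, 0.0001, -0.0, 0.0899], [-0.0, 0.0, -1.0, 0.2503]]
(326, 106, np.int32(640), [0.4632, 0.1693, 0.049])
(317, 184, np.int32(530), [0.4537, 0.084, 0.049])
(318, 338, np.int32(167), [0.4529, -0.1329, 0.049])
0.02 113 [0.0061 0.0009 0.0225] [ 0.0023 -0.0071  0.02  ] [0.0084 0.0093 0.025 ]
0.025 276 [0.0079 0.0013 0.0288] [ 0.0012 -0.0121  0.0251] [0.0139 0.0134 0.03  ]
0.03 403 [0.0094 0.0013 0.0311] [ 0.0015 -0.0122  0.03  ] [0.0139 0.0148 0.035 ]
0.035 13 [ 0.0107 -0.0008  0.0354] [ 0.0042 -0.0126  0.035 ] [0.0137 0.0103 0.0359]
0.055 9 [0.0045 0.0015 0.0592] [ 0.0043 -0.0024  0.0582] [0.0049 0.0043 0.0599]
0.06 28 [0.0043 0.0013 0.0628] [ 0.0031 -0.0031  0.06  ] [0.005  0.0051 0.0649]
0.065 23 [0.0037 0.0007 0.0666] [ 0.0021 -0.0039  0.065 ] [0.0049 0.0058 0.0686]
```

View pics/w4.png

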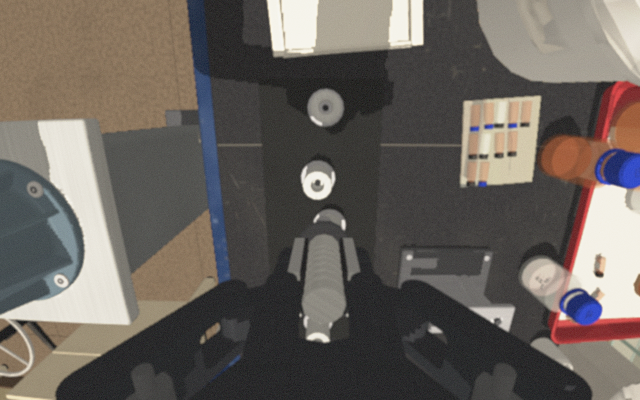

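```bash
cat >> h.py <<'E'
def ring(c,x,y,zt=.049):
    # centre of sleeve top near x,y: outer edge circle of depth points at top height, in world xy
    P=cloud(c); m=(c["depth"]>0)&(abs(P[...,2]-zt)<.004)&(np.hypot(P[...,0]-x,P[...,1]-y)<.028)
    q=P[m]; (a,b),r=cv2.minEnclosingCircle((q[:,:2]*1000).astype(np.float32))
    return len(q),q[:,2].mean().round(4),(q[:,:2].mean(0)*1000).round(1),(round(a,1),round(b,1),round(r,1)),np.round([*np.percentile(q[:,0],[1,99]),*np.percentile(q[:,1],[1,99])],4)
E
python3 - <<'E'
from h import *
c=cam("wrist")
for s in ((.463,.167),(.454,.083)): print(ring(c,*s))
for s in ((.463,.167),(.454,.083)):
    u,v=proj(c,[*s,.049]).round().astype(int); g=cv2.cvtColor(c["color"],cv2.COLOR_RGB2GRAY)[v-12:v+13,u-12:u+13]; print(u,v); print(g[::2,::2])
E
```

```text
(636, np.float64(0.0481), array([463.1, 169.4]), (463.1, 169.4, 16.8), array([0.4477, 0.4787, 0.1532, 0.185 ]))
(515, np.float64(0.048), array([453.7,  83.5]), (453.7, 83.0, 17.0), array([0.4377, 0.4695, 0.0674, 0.0991]))
325 109
[[138 155 148 146 147 148 147 145 143 147 145 148 137]
 [143 150 148 150 139 135 132 131 138 145 145 146 147]
 [148 149 148 142 130 128 128 122 125 135 140 147 146]
 [147 146 149 131 127 127 121 123 124 127 144 147 146]
 [144 149 149 124 123  93  65  89 128 126 138 147 149]
 [146 148 143 127 119  58  39  55 121 127 138 143 144]
 [147 149 148 132 121  77  45  67 124 132 139 144 146]
 [143 148 152 142 130 114 106 118 133 137 142 140 147]
 [144 144 150 151 140 133 128 128 134 144 144 144 146]
 [144 142 148 148 146 147 144 146 150 146 143 140 142]
 [208 146 144 148 149 145 148 147 148 141 143 139 127]
 [227 201 160 146 143 144 145 147 145 144 138 133 127]
 [156 217 218 185 153 138 139 137 138 133 124 125 100]]
317 185
[[211 134 172 223 236 239 241 241 236 207 158 129 122]
 [181 195 239 239 240 240 240 240 240 240 235 182 122]
 [192 237 240 239 240 241 241 240 240 241 240 232 158]
 [232 240 239 240 236 225 182 215 238 240 238 240 225]
 [239 241 240 230 226 145  73 106 232 239 239 240 237]
 [240 241 240 177 163  98  68  99 234 217 241 240 236]
 [242 240 237 151 138 128  90 119 177 170 239 240 239]
 [241 239 240 170 129 145 146 144 126 176 241 241 238]
 [242 240 240 219 136 130 129 124 138 224 242 240 237]
 [235 241 239 239 218 160 158 176 225 241 240 240 228]
 [167 242 240 241 241 239 239 240 240 241 241 238 155]
 [ 69 187 241 241 241 240 242 240 239 242 242 179  66]
 [ 50  72 143 218 243 236 239 242 238 228 155  75  53]]
```

Request:
play_rows(xyz=[[20,1,0],[45,2,0],[70,2,10],[80,2,30],[80,2,60],[80,2,85],[80,2,105],[80,2,115],[80,2,115],[80,2,115]], rot=[[0,0,0],[0,0,0],[0,0,0],[0,0,0],[0,0,0],[0,0,0],[0,0,0],[0,0,0],[0,0,0],[0,0,0]], grip=[0,0,0,0,0,0,0,0,0,0])

```text
time_s: 8.1
eef_pos: [0.4623, 0.17, 0.1362]
eef_rot: [0.0, 0.707, 0.707, 0.001]
wrist_force: [0.5, -0.3, -1.9]
opening: 0.192
grasp_force: 58.8
```

```bash
cat >> h.py <<'E'
def tip(c):
    T=pose(); P=cloud(c); q=(P[c["depth"]>0]-T[:3,3])@T[:3,:3]
    f=q[(q[:,2]>.028)&(q[:,2]<.036)&(abs(q[:,1])<.02)&(abs(q[:,0])<.02)]
    p=q[(q[:,2]>.04)&(q[:,2]<.07)&(abs(q[:,1])<.012)&(abs(q[:,0])<.012)]
    return T[:3,3].round(4),"flange x max",np.percentile(f[:,0],99).round(4),"y",np.percentile(f[:,1],[1,99]).round(4),"pin",len(p),np.percentile(p[:,0],99).round(4),np.percentile(p[:,1],[1,99]).round(4)
E
python3 - <<'E'
from h import *
c=cam("wrist"); print(tip(c)); print(ring(c,.463,.169)); save(c,"w5.png",(240,130,400,250),4)
E
```

```text
(array([0.4624, 0.17  , 0.1363]), 'flange x max', np.float64(0.0138), 'y', array([-0.0116,  0.0137]), 'pin', 60, np.float64(0.005), array([-0.0039,  0.0057]))
(856, np.float64(0.0481), array([462.9, 174. ]), (463.1, 169.6, 16.8), array([0.4473, 0.4788, 0.1609, 0.1855]))
```

View pics/w5.png

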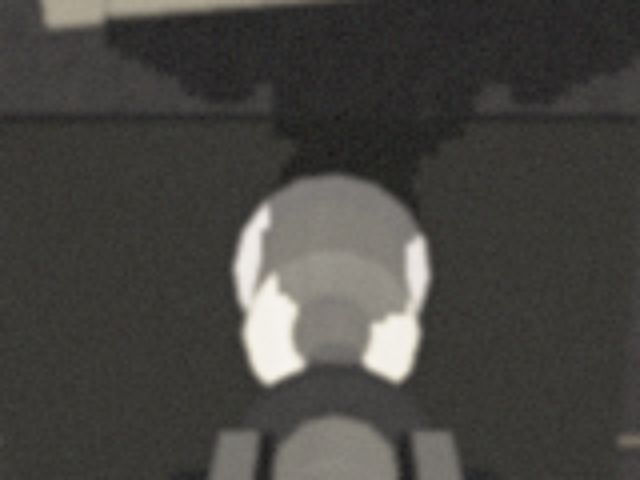

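Request:
play_rows(xyz=[[0,0,6],[0,0,10],[0,0,14],[0,0,18],[0,0,22],[0,0,25],[0,0,27],[0,0,29],[0,0,30],[0,0,30]], rot=[[0,0,0],[0,0,0],[0,0,0],[0,0,0],[0,0,0],[0,0,0],[0,0,0],[0,0,0],[0,0,0],[0,0,0]], grip=[0,0,0,0,0,0,0,0,0,0])

```text
time_s: 9.4
eef_pos: [0.4616, 0.1699, 0.1053]
eef_rot: [-0.0, 0.707, 0.707, -0.0]
wrist_force: [0.3, 0.5, -1.8]
opening: 0.193
grasp_force: 58.8
```

Request:
play_rows(xyz=[[0,0,3],[0,0,6],[0,0,9],[0,0,12],[0,0,15],[0,0,17],[0,0,19],[0,0,20],[0,0,21],[0,0,22]], rot=[[0,0,0],[0,0,0],[0,0,0],[0,0,0],[0,0,0],[0,0,0],[0,0,0],[0,0,0],[0,0,0],[0,0,0]], grip=[0,0,0,0,0,0,0,0,0,0])

```text
time_s: 10.65
eef_pos: [0.462, 0.17, 0.0843]
eef_rot: [0.0, 0.707, 0.707, 0.0]
wrist_force: [-5.0, -0.7, 15.7]
opening: 0.196
grasp_force: 60.6
```

Sleeve 1 is good: the flange seated at TCP z 0.084. On to sleeve 2.

Request:
play_rows(xyz=[[0,0,-15],[0,0,-35],[0,0,-55],[0,0,-65],[-20,-3,-65],[-50,-7,-65],[-75,-9,-65],[-86,-9,-60],[-86,-9,-53],[-86,-9,-53]], rot=[[0,0,0],[0,0,0],[0,0,0],[0,0,0],[0,0,0],[0,0,0],[0,0,0],[0,0,0],[0,0,0],[0,0,0]], grip=[0,0,0,0,0,0,0,0,0,0])

```text
time_s: 11.9
eef_pos: [0.452, 0.0845, 0.1354]
eef_rot: [-0.001, 0.707, 0.707, -0.0]
wrist_force: [-0.1, 1.2, -2.5]
opening: 0.195
grasp_force: 58.9
```

```bash
python3 - <<'E'
from h import *
c=cam("wrist"); print(tip(c)); print(ring(c,.454,.083));print(ring(c,.463,.169)); t=cam("top"); print(sleeves(t))
E
```

```text
(array([0.4523, 0.0846, 0.1357]), 'flange x max', np.float64(0.0136), 'y', array([-0.0119,  0.0134]), 'pin', 61, np.float64(0.0051), array([-0.0042,  0.0055]))
(825, np.float64(0.0481), array([453.5,  88.2]), (453.4, 83.0, 16.9), array([0.4374, 0.469 , 0.0754, 0.0992]))
(1558, np.float64(0.0481), array([463.1, 169.6]), (463.0, 169.5, 17.1), array([0.4473, 0.4788, 0.1535, 0.185 ]))
[(274, 250, np.int32(69), [0.4662, 0.0171, 0.049]), (324, 257, np.int32(70), [0.4501, -0.1412, 0.049])]
```

Request:
play_rows(xyz=[[0,0,6],[0,0,10],[0,0,14],[0,0,18],[0,0,22],[0,0,25],[0,0,27],[0,0,29],[0,0,30],[0,0,30]], rot=[[0,0,0],[0,0,0],[0,0,0],[0,0,0],[0,0,0],[0,0,0],[0,0,0],[0,0,0],[0,0,0],[0,0,0]], grip=[0,0,0,0,0,0,0,0,0,0])

```text
time_s: 13.25
eef_pos: [0.4532, 0.0839, 0.1078]
eef_rot: [0.0, 0.707, 0.707, 0.0]
wrist_force: [-4.9, 0.3, 13.3]
opening: 0.194
grasp_force: 60.9
```

Sleeve 2 is poor: it stopped at 0.108 with 13 N. On to sleeve 3.

Request:
play_rows(xyz=[[0,0,-10],[0,0,-25],[0,0,-40],[0,0,-45],[-15,3,-45],[-35,8,-45],[-55,13,-45],[-66,15,-40],[-66,15,-32],[-66,15,-32]], rot=[[0,0,0],[0,0,0],[0,0,0],[0,0,0],[0,0,0],[0,0,0],[0,0,0],[0,0,0],[0,0,0],[0,0,0]], grip=[0,0,0,0,0,0,0,0,0,0])

```text
time_s: 14.5
eef_pos: [0.4665, 0.0183, 0.137]
eef_rot: [-0.001, 0.707, 0.707, -0.001]
wrist_force: [0.2, 0.4, -2.3]
opening: 0.194
grasp_force: 58.9
```

```bash
python3 - <<'E'
from h import *
c=cam("wrist"); print(tip(c)); print(ring(c,.468,.017)); t=cam("top"); print(sleeves(t))
E
```

```text
(array([0.4669, 0.0184, 0.1375]), 'flange x max', np.float64(0.0136), 'y', array([-0.012 ,  0.0133]), 'pin', 61, np.float64(0.005), array([-0.0043,  0.0054]))
(855, np.float64(0.048), array([468.6,  22.4]), (468.6, 17.7, 16.9), array([0.4526, 0.4841, 0.009 , 0.0341]))
[(324, 257, np.int32(70), [0.4501, -0.1412, 0.049])]
```

Request:
play_rows(xyz=[[0,1,4],[0,1,10],[0,1,14],[0,1,18],[0,1,22],[0,1,25],[0,1,28],[0,1,30],[0,1,31],[0,1,31]], rot=[[0,0,0],[0,0,0],[0,0,0],[0,0,0],[0,0,0],[0,0,0],[0,0,0],[0,0,0],[0,0,0],[0,0,0]], grip=[0,0,0,0,0,0,0,0,0,0])

```text
time_s: 15.85
eef_pos: [0.4687, 0.018, 0.108]
eef_rot: [-0.0, 0.707, 0.707, -0.0]
wrist_force: [-4.8, 1.3, 7.8]
opening: 0.191
grasp_force: 60.3
```

Request:
play_rows(xyz=[[0,0,1],[0,0,2],[0,0,2],[0,0,2],[0,0,2],[0,0,2],[0,0,2],[0,0,2],[0,0,2],[0,0,2]], rot=[[0,0,0],[0,0,0],[0,0,0],[0,0,0],[0,0,0],[0,0,0],[0,0,0],[0,0,0],[0,0,0],[0,0,0]], grip=[0,0,0,0,0,0,0,0,0,0])

```text
time_s: 17.1
eef_pos: [0.4692, 0.0179, 0.1076]
eef_rot: [0.0, 0.707, 0.707, 0.0]
wrist_force: [-8.1, 2.0, 21.8]
opening: 0.195
grasp_force: 62.3
```

Sleeve 3 is poor. On to sleeve 5, at the rightmost place.

Request:
play_rows(xyz=[[0,0,-10],[0,0,-30],[0,0,-46],[-10,0,-50],[-45,-5,-50],[-85,-10,-50],[-120,-14,-50],[-150,-17,-45],[-157,-17,-34],[-157,-17,-34]], rot=[[0,0,0],[0,0,0],[0,0,0],[0,0,0],[0,0,0],[0,0,0],[0,0,0],[0,0,0],[0,0,0],[0,0,0]], grip=[0,0,0,0,0,0,0,0,0,0])

```text
time_s: 18.35
eef_pos: [0.4506, -0.1388, 0.1378]
eef_rot: [-0.002, 0.708, 0.707, -0.0]
wrist_force: [-0.2, 0.5, -0.6]
opening: 0.192
grasp_force: 58.9
```

```bash
python3 - <<'E'
from h import *
c=cam("wrist"); print(tip(c)); print(ring(c,.453,-.139)); print(sleeves(c)); t=cam("top"); print(sleeves(t))
E
```

```text
(array([ 0.451 , -0.1384,  0.1384]), 'flange x max', np.float64(0.0132), 'y', array([-0.0119,  0.0132]), 'pin', 60, np.float64(0.0049), array([-0.0043,  0.0054]))
(833, np.float64(0.0481), array([ 452.3, -135.6]), (452.2, -140.4, 16.8), array([ 0.4365,  0.4681, -0.1488, -0.1243]))
[(349, 0, np.int32(321), [0.4683, 0.0048, 0.049]), (324, 212, np.int32(858), [0.4522, -0.1391, 0.049])]
[(274, 250, np.int32(71), [0.4662, 0.0171, 0.049]), (227, 251, np.int32(74), [0.4606, 0.1682, 0.049]), (254, 254, np.int32(70), [0.451, 0.0812, 0.049])]
```

Request:
play_rows(xyz=[[-1,0,4],[-1,0,10],[-1,0,14],[-1,0,18],[-1,0,22],[-1,0,26],[-1,0,29],[-1,0,31],[-1,0,33],[-1,0,33]], rot=[[0,0,0],[0,0,0],[0,0,0],[0,0,0],[0,0,0],[0,0,0],[0,0,0],[0,0,0],[0,0,0],[0,0,0]], grip=[0,0,0,0,0,0,0,0,0,0])

```text
time_s: 19.7
eef_pos: [0.4521, -0.1404, 0.1078]
eef_rot: [0.0, 0.707, 0.707, -0.0]
wrist_force: [-5.2, 2.4, 13.3]
opening: 0.199
grasp_force: 61.0
```

Sleeve 5 is poor. Now I return the gauge to the fork.

Request:
play_rows(xyz=[[0,0,-15],[0,0,-40],[0,0,-70],[10,20,-100],[30,60,-100],[50,100,-100],[70,140,-100],[78,151,-100],[78,151,-100],[78,151,-100]], rot=[[0,0,0],[0,0,0],[0,0,0],[0,0,0],[0,0,0],[0,0,0],[0,0,0],[0,0,0],[0,0,0],[0,0,0]], grip=[0,0,0,0,0,0,0,0,0,0])

```text
time_s: 20.95
eef_pos: [0.6016, -0.0626, 0.2062]
eef_rot: [-0.0, 0.707, 0.707, -0.0]
wrist_force: [-0.2, 0.2, -1.4]
opening: 0.197
grasp_force: 59.1
```

Request:
play_rows(xyz=[[0,0,0],[0,0,0],[0,0,0],[0,0,0],[0,0,0],[0,0,0],[0,0,0],[0,0,0],[0,0,0],[0,0,0]], rot=[[0,0,0],[0,0,0],[0,0,0],[0,0,0],[0,0,0],[0,0,0],[0,0,0],[0,0,0],[0,0,0],[0,0,0]], grip=[0,0,0,0,0,0,0,0,0,0])

```text
time_s: 22.2
eef_pos: [0.6026, -0.0621, 0.2063]
eef_rot: [-0.0, 0.707, 0.707, -0.0]
wrist_force: [-0.5, -0.9, -1.5]
opening: 0.197
grasp_force: 59.1
```

```bash
python3 - <<'E'
from h import *
c=cam("wrist"); print(tip(c)); print(pose().round(4)[:3,:3].tolist()); save(c,"w6.png",(240,150,440,290),4)
print(sleeves(c))
E
```

```text
(array([ 0.6027, -0.0621,  0.2063]), 'flange x max', np.float64(0.0138), 'y', array([-0.0116,  0.0137]), 'pin', 61, np.float64(0.0051), array([-0.0039,  0.0058]))
[[0.0, 1.0, 0.0], [1.0, -0.0, -0.0], [-0.0, 0.0, -1.0]]
[(155, 32, np.int32(1064), [0.4555, 0.0815, 0.049]), (180, 107, np.int32(882), [0.4706, 0.0174, 0.049]), (185, 258, np.int32(601), [0.4535, -0.1394, 0.049])]
```

View pics/w6.png

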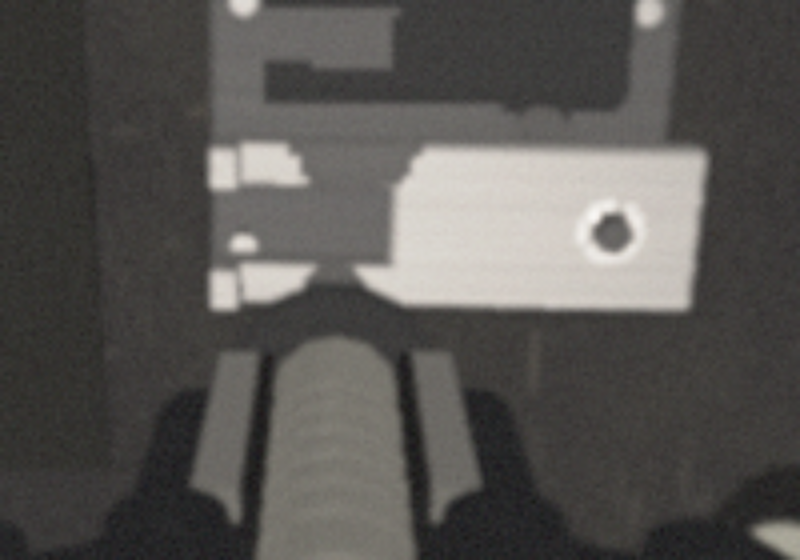

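```bash
python3 - <<'E'
from h import *
c=cam("wrist")
for u,v in ((320,145),(320,185),(320,265),(320,310),(392,225),(210,225),(240,225),(690,225)): print(u,v,onplane(c,240+u/4,150+v/4,.1).round(4))
E
```

```text
320 145 [ 0.6012 -0.0463  0.1   ]
320 185 [ 0.6011 -0.0547  0.1   ]
320 265 [ 0.6011 -0.0721  0.1   ]
320 310 [ 0.6011 -0.0822  0.1   ]
392 225 [ 0.616  -0.0633  0.1   ]
210 225 [ 0.5784 -0.0633  0.1   ]
240 225 [ 0.5846 -0.0633  0.1   ]
690 225 [ 0.678  -0.0633  0.1   ]
```

Request:
play_rows(xyz=[[0,0,12],[0,0,24],[0,0,34],[0,0,44],[0,0,53],[0,0,60],[0,0,65],[0,0,68],[0,0,70],[0,0,71]], rot=[[0,0,0],[0,0,0],[0,0,0],[0,0,0],[0,0,0],[0,0,0],[0,0,0],[0,0,0],[0,0,0],[0,0,0]], grip=[0,0,0,0,0,0,0,0,0,0])

```text
time_s: 23.55
eef_pos: [0.6028, -0.0621, 0.1354]
eef_rot: [0.0, 0.707, 0.707, 0.0]
wrist_force: [-0.5, -0.4, -0.3]
opening: 0.191
grasp_force: 59.2
```

Request:
play_rows(xyz=[[0,0,0],[0,0,0],[0,0,0],[0,0,0],[0,0,0],[0,0,0],[0,0,0],[0,0,0],[0,0,0],[0,0,0]], rot=[[0,0,0],[0,0,0],[0,0,0],[0,0,0],[0,0,0],[0,0,0],[0,0,0],[0,0,0],[0,0,0],[0,0,0]], grip=[0,0,0,0,0,0,0,0,0,0])

```text
time_s: 24.8
eef_pos: [0.6027, -0.0621, 0.1354]
eef_rot: [0.0, 0.707, 0.707, 0.0]
wrist_force: [-0.3, -0.0, 0.2]
opening: 0.192
grasp_force: 59.4
```

Request:
play_rows(xyz=[[0,0,0],[0,0,0],[0,0,0],[0,0,0],[0,0,0],[0,0,0],[0,0,-15],[0,0,-40],[0,0,-70],[0,0,-100]], rot=[[0,0,0],[0,0,0],[0,0,0],[0,0,0],[0,0,0],[0,0,0],[0,0,0],[0,0,0],[0,0,0],[0,0,0]], grip=[0.23,0.28,0.35,0.5,0.6,0.7,0.7,0.7,0.7,0.7])

```text
time_s: 26.05
eef_pos: [0.6028, -0.0621, 0.2374]
eef_rot: [0.0, 0.707, 0.707, 0.0]
wrist_force: [0.1, 0.1, 0.1]
opening: 0.698
grasp_force: 0.0
```

```bash
python3 - <<'E'
from h import *
c=cam("wrist"); print(pose()[:3,3].round(4)); P=cloud(c)
m=(c["depth"]>0)&(P[...,2]>.153)&(P[...,2]<.17)&(abs(P[...,0]-.6)<.03)&(abs(P[...,1]+.06)<.03)
print(P[m].mean(0).round(4),m.sum())
save(c,"w7.png",(220,140,420,290),4)
t=cam("top"); print(sleeves(t))
d=t["color"]
P=cloud(t); hsv=cv2.cvtColor(d,cv2.COLOR_RGB2HSV)
w=((hsv[...,2]>170)&(hsv[...,1]<60)).astype(np.uint8)
n,l,st,ce=cv2.connectedComponentsWithStats(w)
for i in range(1,n):
    if st[i,4]>1500 and ce[i][1]>210 and ce[i][1]<290:
        k=np.argwhere(l==i)[:,::-1].astype(np.float32); rc=cv2.minAreaRect(k); print(st[i],rc,onplane(t,*rc[0],.018).round(4), [onplane(t,*b,.018).round(3)[:2].tolist() for b in cv2.boxPoints(rc)])
E
```

```text
[ 0.6049 -0.0627  0.2425]
[ 0.6039 -0.062   0.1587] 469
[(275, 250, np.int32(61), [0.4669, 0.016, 0.049]), (227, 251, np.int32(74), [0.4606, 0.1681, 0.049]), (324, 257, np.int32(70), [0.4501, -0.1412, 0.049])]
[ 157  217   53   54 2557] ((183.00445556640625, 243.615234375), (51.961585998535156, 52.00001525878906), 87.79740142822266) [0.4784 0.3179 0.018 ] [[0.557, 0.411], [0.569, 0.241], [0.401, 0.226], [0.389, 0.394]]
[ 351  225   52   55 2219] ((376.5, 252.0), (54.0, 51.0), 90.0) [ 0.4678 -0.3134  0.018 ] [[0.554, -0.228], [0.558, -0.397], [0.382, -0.398], [0.379, -0.231]]
```

View pics/w7.png

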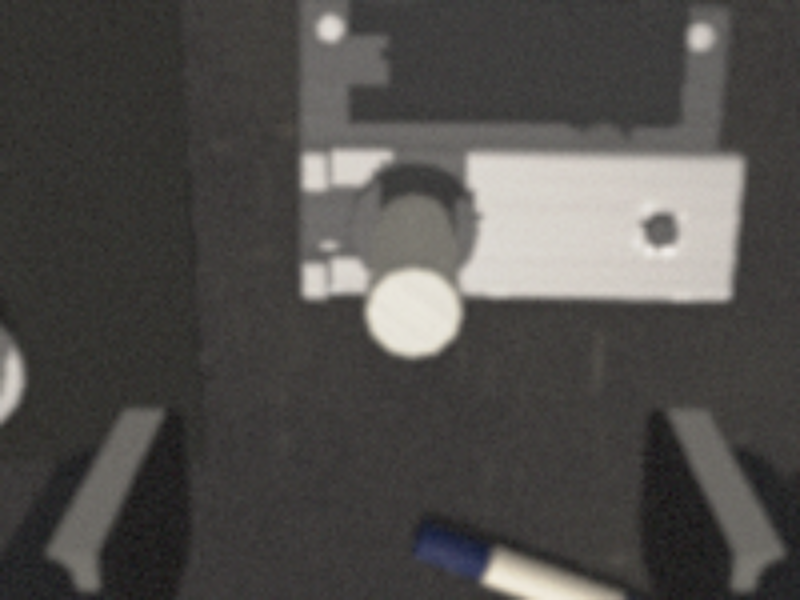

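The gauge hangs in its fork as before. Now I sort the sleeves: 1 goes to the tray; 2, 3 and 5 go to the dish.

Request:
play_rows(xyz=[[30,-18,0],[70,-42,0],[115,-70,0],[160,-97,0],[200,-121,0],[232,-141,20],[232,-141,55],[232,-141,85],[232,-141,110],[232,-141,110]], rot=[[0,0,0],[0,0,0],[0,0,0],[0,0,0],[0,0,0],[0,0,0],[0,0,0],[0,0,0],[0,0,0],[0,0,0]], grip=[0.7,0.7,0.7,0.7,0.7,0.7,0.7,0.7,0.7,0.7])

```text
time_s: 27.4
eef_pos: [0.4597, 0.1697, 0.1234]
eef_rot: [-0.002, 0.707, 0.707, -0.002]
wrist_force: [-0.3, 0.6, -0.1]
opening: 0.696
grasp_force: 0.0
```

```bash
python3 - <<'E'
from h import *
c=cam("wrist"); print(pose()[:3,3].round(4)); print(ring(c,.463,.169)); P=cloud(c)
m=(c["depth"]>0)&(P[...,2]>.013)&(P[...,2]<.025)&(P[...,1]>.2); q=P[m]; print(np.percentile(q,[1,99],axis=0).round(3))
rc=cv2.minAreaRect((q[:,:2]*1000).astype(np.float32)); print(rc)
print(sleeves(cam("top")))
E
```

```text
[0.4609 0.1698 0.1248]
(1277, np.float64(0.0481), array([463. , 170.3]), (462.8, 169.5, 16.9), array([0.4473, 0.4785, 0.1542, 0.1855]))
[[0.399 0.216 0.013]
 [0.68  0.32  0.024]]
((555.3046264648438, 272.69720458984375), (114.9788589477539, 321.9269714355469), 85.98773193359375)
[(274, 250, np.int32(67), [0.4662, 0.0171, 0.049]), (254, 254, np.int32(74), [0.451, 0.0814, 0.049]), (324, 257, np.int32(71), [0.4501, -0.1412, 0.049])]
```

Request:
play_rows(xyz=[[0,0,25],[0,0,45],[0,0,62],[0,0,75],[0,0,83],[0,0,87],[0,0,87],[0,0,87],[0,0,87],[0,0,87]], rot=[[0,0,0],[0,0,0],[0,0,0],[0,0,0],[0,0,0],[0,0,0],[0,0,0],[0,0,0],[0,0,0],[0,0,0]], grip=[0.7,0.7,0.7,0.7,0.7,0.7,0.5,0.3,0.2,0.2])

```text
time_s: 28.75
eef_pos: [0.4619, 0.17, 0.0389]
eef_rot: [0.0, 0.707, 0.707, 0.0]
wrist_force: [-2.3, -1.1, 6.4]
opening: 0.386
grasp_force: 59.8
```

Request:
play_rows(xyz=[[0,0,0],[0,0,0],[0,0,0],[0,0,0],[0,0,-8],[0,0,-20],[0,0,-40],[0,0,-60],[0,0,-80],[0,0,-80]], rot=[[0,0,0],[0,0,0],[0,0,0],[0,0,0],[0,0,0],[0,0,0],[0,0,0],[0,0,0],[0,0,0],[0,0,0]], grip=[0.2,0.2,0.2,0.2,0.2,0.2,0.2,0.2,0.2,0.2])

```text
time_s: 30.0
eef_pos: [0.4632, 0.1701, 0.1204]
eef_rot: [0.001, 0.707, 0.707, 0.002]
wrist_force: [0.0, -0.3, -1.4]
opening: 0.386
grasp_force: 59.8
```

Request:
play_rows(xyz=[[35,4,0],[75,8,0],[115,12,0],[148,16,0],[148,16,20],[148,16,40],[148,16,58],[148,16,70],[148,16,76],[148,16,78]], rot=[[0,0,0],[0,0,0],[0,0,0],[0,0,0],[0,0,0],[0,0,0],[0,0,0],[0,0,0],[0,0,0],[0,0,0]], grip=[0.2,0.2,0.2,0.2,0.2,0.2,0.2,0.2,0.2,0.2])

```text
time_s: 31.25
eef_pos: [0.4778, 0.3179, 0.0402]
eef_rot: [0.0, 0.707, 0.707, 0.0]
wrist_force: [0.7, 0.1, -0.6]
opening: 0.386
grasp_force: 59.8
```

Request:
play_rows(xyz=[[0,0,0],[0,0,0],[0,0,0],[0,0,0],[0,0,0],[0,0,0],[0,0,-20],[0,0,-45],[0,0,-75],[0,0,-90]], rot=[[0,0,0],[0,0,0],[0,0,0],[0,0,0],[0,0,0],[0,0,0],[0,0,0],[0,0,0],[0,0,0],[0,0,0]], grip=[0.2,0.2,0.42,0.46,0.55,0.7,0.7,0.7,0.7,0.7])

```text
time_s: 32.5
eef_pos: [0.4789, 0.3185, 0.1334]
eef_rot: [0.001, 0.707, 0.707, 0.002]
wrist_force: [0.4, -0.7, -0.7]
opening: 0.701
grasp_force: 0.0
```

```bash
python3 - <<'E'
from h import *
c=cam("wrist"); print(pose()[:3,3].round(4)); print(ring(c,.478,.318,.05)); save(c,"w8.png")
E
```

```text
[0.4795 0.3188 0.1346]
(1182, np.float64(0.049), array([479.5, 318.4]), (479.6, 317.7, 16.9), array([0.4637, 0.4953, 0.3024, 0.3335]))
```

View pics/w8.png

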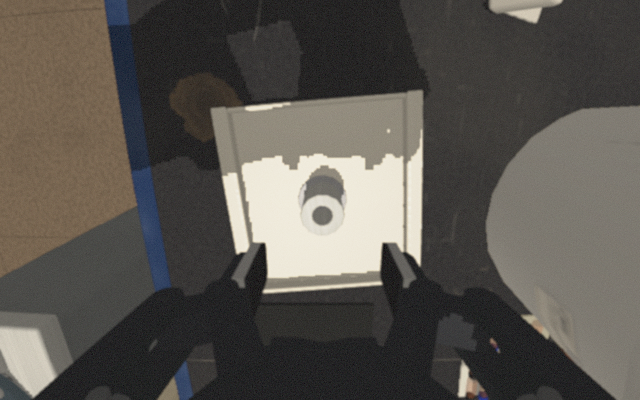

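Sleeve 1 stands upright mid-tray, at (322,213). Next is sleeve 2.

Request:
play_rows(xyz=[[-25,-3,0],[-60,-7,0],[-100,-11,0],[-145,-16,0],[-190,-21,0],[-225,-25,0],[-235,-25,0],[-235,-25,0],[-235,-25,0],[-235,-25,0]], rot=[[0,0,0],[0,0,0],[0,0,0],[0,0,0],[0,0,0],[0,0,0],[0,0,0],[0,0,0],[0,0,0],[0,0,0]], grip=[0.7,0.7,0.7,0.7,0.7,0.7,0.7,0.7,0.7,0.7])

```text
time_s: 33.8
eef_pos: [0.4526, 0.0839, 0.1302]
eef_rot: [-0.0, 0.707, 0.708, 0.0]
wrist_force: [-0.0, -0.1, -0.0]
opening: 0.701
grasp_force: 0.0
```

```bash
python3 - <<'E'
from h import *
c=cam("wrist"); print(pose()[:3,3].round(4)); print(ring(c,.4535,.083)); print(sleeves(cam("top")))
E
```

```text
[0.4526 0.0838 0.1302]
(1201, np.float64(0.0481), array([453.5,  83.9]), (453.5, 83.1, 16.8), array([0.4378, 0.4692, 0.0678, 0.0992]))
[(274, 250, np.int32(72), [0.4668, 0.0169, 0.049]), (324, 257, np.int32(70), [0.4501, -0.1412, 0.049])]
```

Request:
play_rows(xyz=[[0,0,25],[0,0,47],[0,0,66],[0,0,80],[0,0,88],[0,0,92],[0,0,92],[0,0,92],[0,0,92],[0,0,92]], rot=[[0,0,0],[0,0,0],[0,0,0],[0,0,0],[0,0,0],[0,0,0],[0,0,0],[0,0,0],[0,0,0],[0,0,0]], grip=[0.7,0.7,0.7,0.7,0.7,0.7,0.5,0.3,0.2,0.2])

```text
time_s: 35.15
eef_pos: [0.4533, 0.0829, 0.039]
eef_rot: [0.0, 0.707, 0.707, 0.0]
wrist_force: [-1.2, 0.8, 6.2]
opening: 0.381
grasp_force: 60.3
```

Request:
play_rows(xyz=[[0,0,0],[0,0,0],[0,0,0],[0,0,0],[0,0,-8],[0,0,-20],[0,0,-40],[0,0,-65],[0,0,-90],[0,0,-100]], rot=[[0,0,0],[0,0,0],[0,0,0],[0,0,0],[0,0,0],[0,0,0],[0,0,0],[0,0,0],[0,0,0],[0,0,0]], grip=[0.2,0.2,0.2,0.2,0.2,0.2,0.2,0.2,0.2,0.2])

```text
time_s: 36.4
eef_pos: [0.4536, 0.0829, 0.1403]
eef_rot: [0.001, 0.707, 0.707, 0.001]
wrist_force: [0.3, 0.6, -1.3]
opening: 0.376
grasp_force: 59.8
```

Request:
play_rows(xyz=[[-25,1,0],[-70,3,0],[-120,5,0],[-175,7,0],[-230,9,0],[-285,11,0],[-340,12,0],[-395,14,0],[-435,15,0],[-448,15,0]], rot=[[0,0,0],[0,0,0],[0,0,0],[0,0,0],[0,0,0],[0,0,0],[0,0,0],[0,0,0],[0,0,0],[0,0,0]], grip=[0.2,0.2,0.2,0.2,0.2,0.2,0.2,0.2,0.2,0.2])

```text
time_s: 37.65
eef_pos: [0.467, -0.3672, 0.1377]
eef_rot: [-0.0, 0.708, 0.706, -0.0]
wrist_force: [-0.1, 0.9, -2.0]
opening: 0.378
grasp_force: 59.8
```

```bash
python3 - <<'E'
from h import *
c=cam("wrist"); print(pose()[:3,3].round(4)); hsv=cv2.cvtColor(c["color"],cv2.COLOR_RGB2HSV); P=cloud(c)
m=(c["depth"]>0)&(abs(P[...,2]-.018)<.004)&(abs(P[...,0]-.468)<.11)&(P[...,1]<-.21)&(P[...,1]>-.42)
q=P[m][:,:2]; A=np.c_[2*q,np.ones(len(q))]
(a,b),r=cv2.minEnclosingCircle((q*1000).astype(np.float32)); print(a,b,r,len(q)); save(c,"w9.png")
E
```

```text
[ 0.467  -0.3675  0.1378]
468.86810302734375 -316.84637451171875 92.2568359375 3276
```

View pics/w9.png

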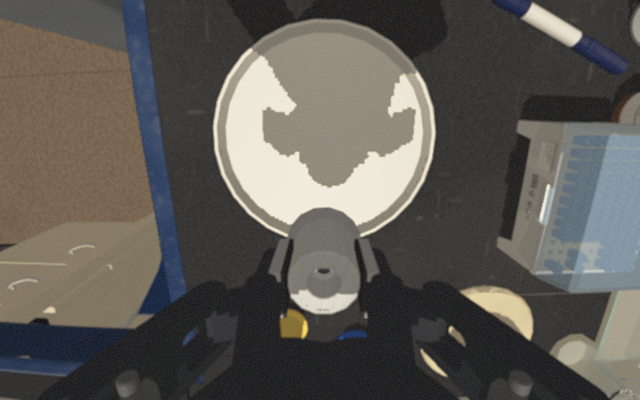

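The dish is centred at (0.469, -0.317) with a 92 mm radius, seen at (325,130). I lower sleeve 2 into it.

Request:
play_rows(xyz=[[0,0,20],[0,0,45],[0,0,65],[0,0,80],[0,0,90],[0,0,96],[0,0,98],[0,0,98],[0,0,98],[0,0,98]], rot=[[0,0,0],[0,0,0],[0,0,0],[0,0,0],[0,0,0],[0,0,0],[0,0,0],[0,0,0],[0,0,0],[0,0,0]], grip=[0.2,0.2,0.2,0.2,0.2,0.2,0.2,0.2,0.2,0.2])

```text
time_s: 38.95
eef_pos: [0.4678, -0.3653, 0.0407]
eef_rot: [0.0, 0.707, 0.707, -0.0]
wrist_force: [0.6, 0.3, -1.5]
opening: 0.378
grasp_force: 59.8
```

Request:
play_rows(xyz=[[0,0,0],[0,0,0],[0,0,0],[0,0,0],[0,0,0],[0,0,-20],[0,0,-45],[0,0,-75],[15,0,-95],[40,0,-100]], rot=[[0,0,0],[0,0,0],[0,0,0],[0,0,0],[0,0,0],[0,0,0],[0,0,0],[0,0,0],[0,0,0],[0,0,0]], grip=[0.2,0.42,0.46,0.55,0.7,0.7,0.7,0.7,0.7,0.7])

```text
time_s: 40.2
eef_pos: [0.4686, -0.3258, 0.1432]
eef_rot: [0.002, 0.707, 0.707, -0.0]
wrist_force: [0.5, -0.1, -0.6]
opening: 0.698
grasp_force: 0.0
```

Request:
play_rows(xyz=[[40,0,0],[90,0,0],[145,0,0],[200,0,0],[255,0,0],[305,0,0],[335,0,0],[343,0,5],[343,0,10],[343,0,10]], rot=[[0,0,0],[0,0,0],[0,0,0],[0,0,0],[0,0,0],[0,0,0],[0,0,0],[0,0,0],[0,0,0],[0,0,0]], grip=[0.7,0.7,0.7,0.7,0.7,0.7,0.7,0.7,0.7,0.7])

```text
time_s: 41.45
eef_pos: [0.4671, 0.0173, 0.1296]
eef_rot: [-0.001, 0.707, 0.707, -0.001]
wrist_force: [-0.2, -0.2, 0.4]
opening: 0.699
grasp_force: 0.0
```

```bash
python3 - <<'E'
from h import *
c=cam("wrist"); print(pose()[:3,3].round(4)); print(ring(c,.4685,.0176)); t=cam("top"); print(sleeves(t)); print(ring(t,.467,-.365,.05))
E
```

```text
[0.4674 0.0171 0.1299]
(1215, np.float64(0.048), array([468.4,  18.5]), (468.3, 17.7, 16.9), array([0.453 , 0.4842, 0.0025, 0.0337]))
[(324, 257, np.int32(68), [0.4501, -0.1412, 0.049])]
(67, np.float64(0.05), array([ 466.5, -362.7]), (466.7, -362.8, 16.6), array([ 0.4507,  0.4826, -0.3771, -0.3475]))
```

Sleeve 2 stands in the dish, with its top at z 0.050. Next I grasp sleeve 3.

Request:
play_rows(xyz=[[0,0,25],[0,0,47],[0,0,66],[0,0,80],[0,0,88],[0,0,92],[0,0,92],[0,0,92],[0,0,92],[0,0,92]], rot=[[0,0,0],[0,0,0],[0,0,0],[0,0,0],[0,0,0],[0,0,0],[0,0,0],[0,0,0],[0,0,0],[0,0,0]], grip=[0.7,0.7,0.7,0.7,0.7,0.7,0.5,0.3,0.2,0.2])

```text
time_s: 42.8
eef_pos: [0.468, 0.0179, 0.0389]
eef_rot: [0.0, 0.707, 0.707, 0.0]
wrist_force: [-2.8, 0.6, 6.2]
opening: 0.384
grasp_force: 59.7
```

Request:
play_rows(xyz=[[0,0,0],[0,0,0],[0,0,0],[0,0,-8],[0,0,-20],[0,0,-40],[0,0,-65],[-15,0,-90],[-45,0,-100],[-90,0,-100]], rot=[[0,0,0],[0,0,0],[0,0,0],[0,0,0],[0,0,0],[0,0,0],[0,0,0],[0,0,0],[0,0,0],[0,0,0]], grip=[0.2,0.2,0.2,0.2,0.2,0.2,0.2,0.2,0.2,0.2])

```text
time_s: 44.05
eef_pos: [0.4686, -0.0726, 0.1404]
eef_rot: [0.002, 0.706, 0.708, 0.001]
wrist_force: [0.6, 0.4, -1.7]
opening: 0.385
grasp_force: 59.8
```

Request:
play_rows(xyz=[[-45,0,0],[-95,0,0],[-145,0,0],[-185,0,0],[-198,0,0],[-198,0,25],[-198,0,50],[-198,0,72],[-198,0,88],[-198,0,98]], rot=[[0,0,0],[0,0,0],[0,0,0],[0,0,0],[0,0,0],[0,0,0],[0,0,0],[0,0,0],[0,0,0],[0,0,0]], grip=[0.2,0.2,0.2,0.2,0.2,0.2,0.2,0.2,0.2,0.2])

```text
time_s: 45.3
eef_pos: [0.4676, -0.2695, 0.0398]
eef_rot: [-0.0, 0.707, 0.707, -0.0]
wrist_force: [-5.6, 1.8, 47.6]
opening: 0.389
grasp_force: 68.2
```

Request:
play_rows(xyz=[[0,0,0],[0,0,0],[0,0,0],[0,0,0],[0,0,0],[0,0,-15],[0,0,-40],[0,0,-70],[15,0,-90],[40,0,-90]], rot=[[0,0,0],[0,0,0],[0,0,0],[0,0,0],[0,0,0],[0,0,0],[0,0,0],[0,0,0],[0,0,0],[0,0,0]], grip=[0.2,0.2,0.42,0.5,0.65,0.7,0.7,0.7,0.7,0.7])

```text
time_s: 46.55
eef_pos: [0.469, -0.2308, 0.1329]
eef_rot: [0.003, 0.708, 0.707, 0.0]
wrist_force: [0.4, -0.5, -0.1]
opening: 0.701
grasp_force: 0.0
```

Request:
play_rows(xyz=[[25,-5,0],[60,-12,0],[85,-16,0],[90,-16,0],[90,-16,0],[90,-16,0],[90,-16,0],[90,-16,0],[90,-16,0],[90,-16,0]], rot=[[0,0,0],[0,0,0],[0,0,0],[0,0,0],[0,0,0],[0,0,0],[0,0,0],[0,0,0],[0,0,0],[0,0,0]], grip=[0.7,0.7,0.7,0.7,0.7,0.7,0.7,0.7,0.7,0.7])

```text
time_s: 47.8
eef_pos: [0.4516, -0.1402, 0.1303]
eef_rot: [-0.0, 0.707, 0.707, 0.0]
wrist_force: [-0.3, -0.4, -0.5]
opening: 0.702
grasp_force: 0.0
```

```bash
python3 - <<'E'
from h import *
c=cam("wrist"); print(pose()[:3,3].round(4)); print(ring(c,.4522,-.14)); t=cam("top"); print(ring(t,.467,-.365,.05),ring(t,.467,-.27,.05))
E
```

```text
[ 0.4516 -0.1401  0.1303]
(1205, np.float64(0.048), array([ 452.1, -139.8]), (452.3, -140.3, 16.9), array([ 0.4367,  0.4676, -0.1559, -0.1245]))
(66, np.float64(0.05), array([ 467.1, -361.8]), (466.9, -363.1, 16.8), array([ 0.4509,  0.4826, -0.377 , -0.3476])) (58, np.float64(0.0499), array([ 468. , -268.7]), (467.8, -270.7, 16.1), array([ 0.452 ,  0.4836, -0.2839, -0.2551]))
```

Request:
play_rows(xyz=[[0,0,25],[0,0,47],[0,0,66],[0,0,80],[0,0,88],[0,0,92],[0,0,92],[0,0,92],[0,0,92],[0,0,92]], rot=[[0,0,0],[0,0,0],[0,0,0],[0,0,0],[0,0,0],[0,0,0],[0,0,0],[0,0,0],[0,0,0],[0,0,0]], grip=[0.7,0.7,0.7,0.7,0.7,0.7,0.5,0.3,0.2,0.2])

```text
time_s: 49.15
eef_pos: [0.4521, -0.1403, 0.0389]
eef_rot: [0.001, 0.707, 0.707, 0.0]
wrist_force: [-0.2, 1.0, 5.7]
opening: 0.378
grasp_force: 60.1
```

Request:
play_rows(xyz=[[0,0,0],[0,0,0],[0,0,0],[0,0,-8],[0,0,-20],[0,0,-40],[0,0,-65],[0,0,-90],[0,0,-115],[0,0,-120]], rot=[[0,0,0],[0,0,0],[0,0,0],[0,0,0],[0,0,0],[0,0,0],[0,0,0],[0,0,0],[0,0,0],[0,0,0]], grip=[0.2,0.2,0.2,0.2,0.2,0.2,0.2,0.2,0.2,0.2])

```text
time_s: 50.4
eef_pos: [0.4527, -0.1407, 0.1605]
eef_rot: [0.002, 0.707, 0.707, 0.0]
wrist_force: [-0.7, 0.5, -0.4]
opening: 0.38
grasp_force: 59.6
```

Request:
play_rows(xyz=[[-30,8,0],[-75,20,0],[-120,33,0],[-160,44,0],[-177,48,0],[-177,48,15],[-177,48,40],[-177,48,65],[-177,48,85],[-177,48,95]], rot=[[0,0,0],[0,0,0],[0,0,0],[0,0,0],[0,0,0],[0,0,0],[0,0,0],[0,0,0],[0,0,0],[0,0,0]], grip=[0.2,0.2,0.2,0.2,0.2,0.2,0.2,0.2,0.2,0.2])

```text
time_s: 51.65
eef_pos: [0.4988, -0.3153, 0.0613]
eef_rot: [-0.002, 0.707, 0.707, 0.0]
wrist_force: [0.3, 0.2, -0.9]
opening: 0.379
grasp_force: 59.7
```

Request:
play_rows(xyz=[[0,0,8],[0,0,14],[0,0,18],[0,0,21],[0,0,22],[0,0,22],[0,0,22],[0,0,22],[0,0,22],[0,0,22]], rot=[[0,0,0],[0,0,0],[0,0,0],[0,0,0],[0,0,0],[0,0,0],[0,0,0],[0,0,0],[0,0,0],[0,0,0]], grip=[0.2,0.2,0.2,0.2,0.2,0.2,0.2,0.2,0.2,0.2])

```text
time_s: 52.9
eef_pos: [0.4996, -0.3171, 0.0413]
eef_rot: [0.0, 0.707, 0.707, 0.0]
wrist_force: [-0.0, 0.0, -1.6]
opening: 0.378
grasp_force: 59.7
```

Request:
play_rows(xyz=[[0,0,0],[0,0,0],[0,0,0],[0,0,0],[0,0,-15],[0,0,-40],[0,0,-80],[0,0,-130],[0,-20,-170],[0,-40,-190]], rot=[[0,0,0],[0,0,0],[0,0,0],[0,0,0],[0,0,0],[0,0,0],[0,0,0],[0,0,0],[0,0,0],[0,0,0]], grip=[0.42,0.46,0.55,0.65,0.65,0.65,0.65,0.65,0.65,0.65])

```text
time_s: 54.15
eef_pos: [0.4601, -0.3179, 0.2355]
eef_rot: [0.003, 0.707, 0.707, -0.0]
wrist_force: [0.9, 0.5, -0.7]
opening: 0.648
grasp_force: 0.0
```

Request:
play_rows(xyz=[[-30,0,0],[-75,0,0],[-120,-10,0],[-150,-30,0],[-150,-60,0],[-150,-60,0],[-150,-60,0],[-150,-60,0],[-150,-60,0],[-150,-60,0]], rot=[[0,0,0],[0,0,0],[0,0,0],[0,0,0],[0,0,0],[0,0,0],[0,0,0],[0,0,0],[0,0,0],[0,0,0]], grip=[0.65,0.65,0.65,0.65,0.65,0.65,0.65,0.65,0.65,0.65])

```text
time_s: 55.4
eef_pos: [0.4, -0.4668, 0.2312]
eef_rot: [-0.0, 0.707, 0.707, 0.0]
wrist_force: [0.5, -0.1, 1.0]
opening: 0.654
grasp_force: 0.0
```

```bash
python3 - <<'E'
from h import *
t=cam("top"); save(t,"topf.png",(150,140,465,290),2.5)
for p in((.467,-.365),(.467,-.27),(.499,-.317),(.478,.318)): print(ring(t,*p,.05))
E
```

```text
(65, np.float64(0.0498), array([ 466.9, -362.9]), (467.2, -363.0, 16.5), array([ 0.4508,  0.4825, -0.377 , -0.3475]))
(57, np.float64(0.0498), array([ 467.2, -269. ]), (467.7, -270.6, 16.2), array([ 0.4519,  0.4835, -0.2839, -0.2551]))
(65, np.float64(0.0498), array([ 498.5, -314.6]), (498.6, -314.8, 16.9), array([ 0.4845,  0.5133, -0.3313, -0.2992]))
(64, np.float64(0.0498), array([476.6, 316.5]), (477.0, 318.0, 16.2), array([0.4615, 0.4913, 0.3036, 0.3302]))
```

View pics/topf.png

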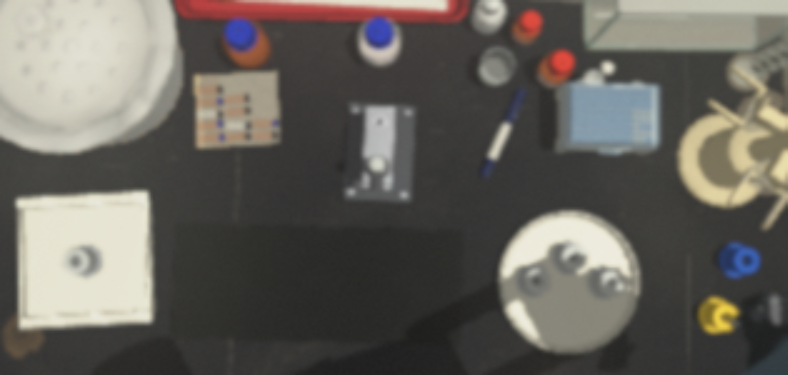

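The final top view shows one sleeve upright in the tray at (84,260), and three upright in the dish at (535,278), (570,257) and (608,282). The gauge is in its fork, and the bystanders haven't moved.

```bash
python3 -c "
from bench import ctrl
print(ctrl.hand_in())"
```

```text
the job is handed in; nothing more can be done
None
```

The job is handed in: sleeve 1 took the whole pin and stands in the tray, sleeves 2, 3 and 5 stopped it part way and stand in the dish (place 4 was empty), and the gauge is back in its fork.

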